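# Clear the offcut and rack the spray can

## Robot

A 7-joint arm with a two-finger parallel gripper is mounted at the origin on the work surface. World frame = base frame: x ahead of the robot, y to its left, z up, the work surface at z = 0. Lengths are in m, angles in rad, forces in N, time in s.
With the tool pointing down it reaches from about 0.35 to 0.9 m from the base axis. Payload 7.2 kg.
Tool frame: the origin (TCP) lies midway between the tips of the shut fingers; the grasp point (between the pads) lies 19 mm behind it (env.pinch_z is the z of the grasp point in the tool frame, in m); z points along the fingers, y is the line along which they close (so a half turn about z gives the same grasp; the last joint's range is limited). The gripper opens to 85 mm and grips with 20 to 120 N. Pads are 22 mm wide; open, the fingers measure 114 mm over their backs; the gripper's body (76 mm by 85 mm) begins 54 mm behind the grasp point. The pads swing forward as they close: fully open they stand 13 mm farther back than shut.
Start: joints at [-1.36, 0.411, -0.013, 1.596, 0.006, 1.134, -0.082], TCP at [0.172, 0.601, 0.231] pointing down, gripper open.
Joint ranges: [-2.95, 2.95], [-0.29, 1.99], [-1.47, 1.44], [0.14, 2.54], [-1.03, 4.17], [0.13, 1.85], [-2.86, 2.86]. Speed limits (rad/s): [2.39, 2.39, 3.01, 3.01, 3.14, 3.14, 3.14].

## Interface

Orientations are given as a rotation vector (axis times angle).
In Python, from bench import env gives the robot as it stands. The module is installed in compiled form; this text tells all that it offers.
- The arm moves only by the shell command python3 -m creep 'ROWS' [FORCE]. ROWS is JSON, a list of rows, each a list of 3 entries, a list of its own where there are three numbers: the shift along the tool's x, y, z in mm, then the turn about the tool's z in rad, then the finger opening in mm, from 0 to 85.4. In form: [[[dx, dy, dz], yaw, hand], ...]. A call has 1 to 10 rows; each row is the pose to reach, as a shift and turn from the pose commanded when the call began, along the tool's axes at that moment; what a row does not reach only later rows make up. A row lasts 1/10 s, in which the tool goes at most 50 mm and 8.59 degrees, less where a joint would pass 70% of its speed; a pose out of reach is approached as far as the arm can. A call with a gripper value outside its range is refused whole. The fingers move at their own pace and stop on an object; FORCE is the grip in N (left out, the last holds). Time passes only in rows, so rows that repeat a pose let the fingers close. It gives the time, the measured TCP pose, the force, the opening and the grip force at its end, in the units of the state.
- env.get_state(): the state, without advancing time (a new reading comes with each control period).
- env.snapshot(name): name is "side" or "top"; returns (picture, depth): 384x512x3 uint8, red, green, blue; 384x512 float32, m along the optical axis (not along the pixel's ray), 0 where there is no reading.
- env.camera_params(name): a dict with "fovy" (degrees; the focal length in pixels is half the picture's height over the tangent of half this angle, whatever the lens; pixels are square), "cx", "cy" (the principal point, pixels), "k1" (the pictures are not rectified: a ray, as slopes to the right and down, at radius r is drawn at 1 + k1 r^2 times it, then the intrinsics apply), "rvec" (rotation vector, rad) and "tvec" (3), from world to camera coordinates, as OpenCV has them. Camera axes: x right, y down, z forward; pixel columns grow to the right and rows downward; lengths in m; the calibration is good to about 2 mm. A picture is of the moment at which its call begins. camera_params takes no time and is no camera call.
- env.close_job(): hands the job in; it is judged then, once.
Trained networks look in the newest picture that a camera, given by its name, has taken for a name from the list of things; names that differ only in an ending like _2 or _b are one class to them, and where a whole thing is asked for, a point or a joint stands for the part that bears it (a point fixed in the world has none). Each returns a list of dicts, best first, with "p" (0 to 1); they miss things now and then, are a little off and sometimes report something else, mostly with a low value. They report only what shows in the picture. A call takes as long as a camera call.
- env.find_in(thing, camera): "bbox" ([left, top, right, bottom] in pixels, round what is visible of it).
- env.outline_of(thing, camera): "region" (384x512 bool, what is visible of it) and "bbox" ([left, top, right, bottom] in pixels, round what is visible of it).
The state is a dict: "clock": time; "qpos": joint angles; "joint_velocities": joint speeds; "joint_torque": joint torques, N m; "tool_pos": TCP position; "ee_rot": TCP orientation; "wrist_force": force on the tool from outside, world axes, zero at the start; "wrist_torque": the same for the moment, N m; "opening": finger opening in m; "grasp_force": force on a finger pad.
Only numpy, scipy, OpenCV 4.12 (cv2) and the standard library are available. Lean on these libraries where they do the work, as an engineer would, in place of code of your own. Each camera call takes 0.05 s, during which the arm holds its last target. There are 200 camera calls.

## Task

A spray can left on the saw table belongs in the wooden can rack, but a wooden offcut is lying across the rack's only free place. First put that offcut into the open scrap box, then stand the spray can upright on the floor of the place it was blocking, and let go of it.

Things in the scene. Friction and masses are not known exactly. Their poses are not given: they have to be found in the camera images.
- can_center (a point): the loose spray can: round, white with a grey band and a white cap, 54 mm diameter, 120 mm tall (straight wall to 88 mm above its base, then a narrower cap of 43 mm diameter), 0.14 to 0.28 kg, standing upright on the table in front of the rack, beside a squat tin and a roll of tape that are not needed. Two cans just like it already stand in the rack. The point is on its axis, half-way up (60 mm above its base); z is up along the axis.
- offcut_center (a point): the offcut: a plain pine bar 124 mm long (its y), 38 mm wide (its x) and 38 mm high (its z), 0.09 kg, loose, lying across one place of the rack with its length along the row, its ends on the tops of the two dividers (38 mm above the table). The point is its centre, 57 mm above the table at the start. A longer pine bar lying behind the rack is not meant.
- rack: the can rack, fixed: a low dark wooden tray 110 mm (its x) by 310 mm (its y) with three square places in a row along its y, at y = -100, 0 and +100 mm, x = 0, each 90 by 90 mm inside. Floor 8 mm thick, front and back rails 26 mm high, dividers and ends 38 mm high and 10 mm thick. Two places each hold a can (tops 128 mm above the table); the third, under the offcut, is free. The origin is the centre of its underside, at table height; z is up.
- scrapbox: the scrap box, fixed: open plywood box 200 mm (its x) by 160 mm (its y), 70 mm high, walls and floor 8 mm thick, on the left or the right of the table, with a flat chip of board 12 mm thick in one corner. The origin is the centre of its underside, at table height; z is up.

How it is judged:
On the way:
1. the offcut has been put in the scrap box (x of offcut_center in the frame of scrapbox between -0.095 and 0.095 m and y of offcut_center in the frame of scrapbox between -0.075 and 0.075 m and height (world z) of offcut_center below 0.07 m and contact force between the fingers and anything else below 0.1 N), for 0.2 s.
At the end, for the whole second after the job is handed in: The offcut lies inside the scrap box, its centre between the walls and under 70 mm above the table. The can stands on the floor of the free place of the rack: centre within 22 mm of the place's centre along both rack axes, under 75 mm above the table, cap up, within 8.5 degrees of vertical (x of offcut_center in the frame of scrapbox between -0.095 and 0.095 m and y of offcut_center in the frame of scrapbox between -0.075 and 0.075 m and height (world z) of offcut_center below 0.07 m and x of can_center in the frame of rack between -0.022 and 0.022 m and (y of can_center in the frame of rack between -0.122 and -0.078 m or y of can_center in the frame of rack between -0.022 and 0.022 m or y of can_center in the frame of rack between 0.078 and 0.122 m) and z of can_center in the frame of rack between 0.055 and 0.075 m and angle between can_center's own z axis and vertical below 0.15 rad); the robot touches nothing.
It also fails if it takes over 56 s, if anything falls off the work surface, if the arm or the gripper's body presses on something with over 40 N, if the wrist force passes 120 N, or if a joint passes its speed limit or range.

## Working session

There is one attempt and no reset: what is moved stays moved. The work goes in short steps, Python scripts to look and compute and a shell command to move; the robot and the scene stay as the last step left them, time stands still between calls to the robot, and variables do not carry over. Pictures are saved under pics/ and viewed, at most 10 in all, crops included, and the job is handed in when it is done.

```bash
mkdir -p pics; cat > h.py <<'E'
import numpy as np, cv2
from bench import env
from scipy.spatial.transform import Rotation as R
def cloud(cam,d):
    p=env.camera_params(cam); f=192/np.tan(np.radians(p["fovy"])/2)
    K=np.array([[f,0,p["cx"]],[0,f,p["cy"]],[0,0,1.]])
    v,u=np.mgrid[0:384,0:512]
    n=cv2.undistortPoints(np.stack([u,v],-1).reshape(-1,1,2).astype(float),K,np.array([p["k1"],0,0,0,0.])).reshape(384,512,2)
    c=np.dstack([n*d[...,None],d])
    Rm=R.from_rotvec(np.ravel(p["rvec"])).as_matrix()
    w=(c-np.ravel(p["tvec"]))@Rm
    w[d<=0]=np.nan
    return w
def shot(cam,fn=None):
    im,d=env.snapshot(cam)
    if fn: cv2.imwrite(fn,cv2.cvtColor(im,cv2.COLOR_RGB2BGR))
    return im,cloud(cam,d)
E
python3 - <<'E'
from h import *
np.set_printoptions(precision=4,suppress=True)
ims=[]
for cam in("top","side"):
    im,w=shot(cam); ims.append(im)
    for t in("can_center","offcut_center","rack","scrapbox"):
        for o in env.outline_of(t,cam)[:4]:
            m=o["region"]; q=w[m]; q=q[~np.isnan(q[:,0])]
            if len(q)<10: continue
            zt=np.percentile(q[:,2],97); tq=q[q[:,2]>zt-.008]
            r=cv2.minAreaRect((tq[:,:2]*1000).astype(np.float32))
            print(cam,t,round(o["p"],2),np.round(o["bbox"]),"ztop",zt.round(4),"topmean",tq.mean(0),"rect",np.round(r[0]),np.round(r[1]),round(r[2],1))
cv2.imwrite("pics/a.png",cv2.cvtColor(ims[0],cv2.COLOR_RGB2BGR));cv2.imwrite("pics/b.png",cv2.cvtColor(ims[1],cv2.COLOR_RGB2BGR))
s=env.get_state();print(s["clock"],s["tool_pos"],R.from_rotvec(s["ee_rot"]).as_matrix(),env.pinch_z,s["wrist_force"])
E
```

```text
top can_center 0.79 [289. 226. 310. 244.] ztop 0.1224 topmean [ 0.4353 -0.1447  0.1191] rect [ 435. -145.] [41. 40.] 89.4
top offcut_center 0.82 [207. 150. 252. 172.] ztop 0.0789 topmean [0.641  0.0524 0.0753] rect [642.  53.] [ 39. 124.] 5.7
top offcut_center 0.27 [288. 226. 312. 246.] ztop 0.1224 topmean [ 0.4353 -0.1447  0.1191] rect [ 435. -145.] [41. 40.] 89.4
top rack 0.8 [205. 141. 319. 184.] ztop 0.0397 topmean [ 0.6452 -0.0695  0.0398] rect [645. -46.] [110. 311.] 4.0
top scrapbox 0.67 [342. 171. 412. 250.] ztop 0.0711 topmean [ 0.4965 -0.3663  0.0687] rect [ 499. -369.] [162. 201.] 78.8
side can_center 0.92 [255. 219. 278. 274.] ztop 0.122 topmean [ 0.4321 -0.1504  0.1203] rect [ 434. -148.] [42. 41.] 77.6
side offcut_center 0.85 [247. 161. 287. 193.] ztop 0.0789 topmean [0.6375 0.0466 0.0767] rect [641.  40.] [ 43. 144.] 2.9
side rack 0.55 [240. 176. 355. 240.] ztop 0.0399 topmean [ 0.6309 -0.0987  0.0379] rect [643. -51.] [110. 311.] 3.9
side rack 0.43 [250. 160. 287. 192.] ztop 0.0789 topmean [0.6376 0.0479 0.0766] rect [641.  49.] [ 42. 125.] 4.0
side scrapbox 0.58 [302. 242. 431. 354.] ztop 0.0712 topmean [ 0.4893 -0.3781  0.0692] rect [ 498. -371.] [163. 203.] 79.3
0.5 [0.172  0.6008 0.2312] [[-0.9614  0.2752 -0.    ]
 [ 0.2752  0.9614 -0.0001]
 [ 0.     -0.0001 -1.    ]] -0.0187 [0.4789 0.1694 0.3065]
```

View pics/a.png

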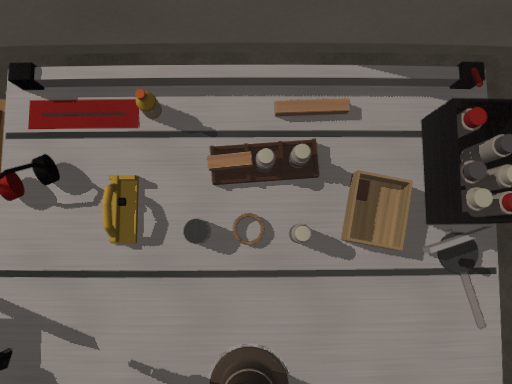

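View pics/b.png

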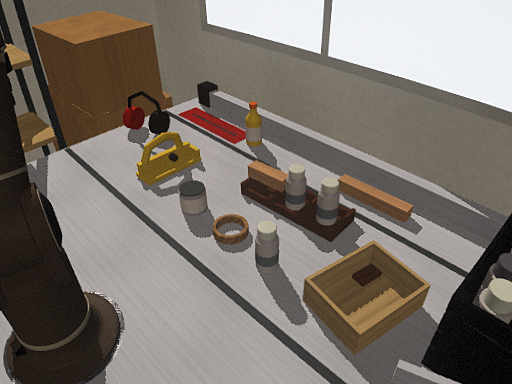

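```bash
cat > go.py <<'E'
import sys
from h import *
# go.py x y z(TCP) ytoolangle_deg -> shift mm, yaw
x,y,z,a=map(float,sys.argv[1:5]); s=env.get_state()
M=R.from_rotvec(s["ee_rot"]).as_matrix()
cur=np.degrees(np.arctan2(M[1,1],M[0,1])); yaw=-((a-cur+180)%360-180)
print("t",s["clock"],"pos",np.round(s["tool_pos"],4),"ang",cur.round(1),"q",np.round(s["qpos"],2),"open",round(s["opening"],4),"tilt",M[2].round(3))
print("shift",np.round(M.T@(np.array([x,y,z])-s["tool_pos"])*1000,1),"yaw",round(np.radians(yaw),3))
E
python3 go.py 0.6415 0.0515 0.18 4.7
```

```text
t 0.5 pos [0.172  0.6008 0.2312] ang 74.0 q [-1.36  0.41 -0.01  1.6   0.01  1.13 -0.08] open 0.0853 tilt [ 0. -0. -1.]
shift [-602.5 -398.9   51.3] yaw 1.21
```

```bash
python3 -m creep '[[[-40,-27,3],0.1,70],[[-80,-53,6],0.2,70],[[-120,-80,9],0.3,70],[[-160,-106,12],0.4,70],[[-200,-133,15],0.5,70],[[-240,-159,18],0.6,70],[[-280,-186,21],0.7,70],[[-320,-212,24],0.8,70],[[-360,-238,27],0.9,70],[[-400,-265,30],1.0,70]]' 60; python3 go.py 0.6415 0.0515 0.18 4.7
```

```text
clock: 1.5
tool_pos: [0.4848, 0.2346, 0.2016]
ee_rot: [1.879, 2.517, 0.002]
wrist_force: [0.6, 0.7, 0.4]
opening: 0.07
grasp_force: 0.0
t 1.5 pos [0.4848 0.2346 0.2016] ang 16.5 q [-0.83  0.3   0.36  1.86 -0.12  1.   -0.13] open 0.07 tilt [ 0.001  0.001 -1.   ]
shift [-220.2   98.2   21.6] yaw 0.206
```

```bash
python3 -m creep '[[[-44,20,4],0.05,70],[[-88,40,8],0.1,70],[[-132,59,13],0.15,70],[[-176,78,17],0.2,70],[[-220,98,21],0.2,70],[[-220,98,21],0.2,70],[[-220,98,21],0.2,70]]'; python3 go.py 0.6415 0.0515 0.041 4.7
```

```text
clock: 2.2
tool_pos: [0.6411, 0.0519, 0.1798]
ee_rot: [-2.12, -2.318, 0.001]
wrist_force: [-0.2, 1.1, -0.8]
opening: 0.0702
grasp_force: 0.0
t 2.2 pos [0.6411 0.0519 0.1798] ang 5.1 q [-0.47  0.51  0.45  1.63 -0.25  1.06  0.14] open 0.0702 tilt [-0.    -0.001 -1.   ]
shift [ -0.4   0.4 138.8] yaw 0.007
```

```bash
python3 -m creep '[[[0,0,30],0,70],[[0,0,60],0,70],[[0,0,90],0,70],[[0,0,115],0,70],[[0,0,130],0,70],[[0,0,138],0,70],[[0,0,138],0,70],[[0,0,138],0,20],[[0,0,138],0,20],[[0,0,138],0,20]]' 60; python3 -m creep '[[[0,0,0],0,20],[[0,0,0],0,20],[[0,0,0],0,20],[[0,0,-10],0,20],[[0,0,-40],0,20],[[0,0,-80],0,20],[[0,0,-120],0,20],[[0,0,-160],0,20],[[0,0,-170],0,20],[[0,0,-170],0,20]]'; python3 go.py 0.4957 -0.3847 0.21 -101
```

```text
clock: 3.2
tool_pos: [0.6419, 0.0536, 0.0438]
ee_rot: [2.116, 2.32, 0.003]
wrist_force: [-0.8, -0.1, 6.4]
opening: 0.0374
grasp_force: 60.8
clock: 4.2
tool_pos: [0.6417, 0.0535, 0.2148]
ee_rot: [2.116, 2.319, 0.005]
wrist_force: [0.2, -0.2, -1.6]
opening: 0.0372
grasp_force: 60.2
t 4.2 pos [0.6417 0.0535 0.2148] ang 5.3 q [-0.48  0.48  0.46  1.59 -0.23  1.12  0.13] open 0.0372 tilt [ 0.001  0.004 -1.   ]
shift [-423.  -185.6    3.7] yaw 1.855
```

```bash
python3 -m creep '[[[-33,-15,0],0.14,20],[[-66,-29,0],0.28,20],[[-99,-43,0],0.42,20],[[-132,-58,0],0.56,20],[[-165,-72,0],0.7,20],[[-198,-87,0],0.84,20],[[-231,-101,0],0.98,20],[[-264,-116,0],1.12,20],[[-297,-130,0],1.26,20],[[-330,-145,0],1.4,20]]'; python3 go.py 0.4957 -0.3847 0.21 -101
```

```text
clock: 5.2
tool_pos: [0.5253, -0.2889, 0.2104]
ee_rot: [-3.114, -0.403, 0.004]
wrist_force: [0.7, -0.4, -0.9]
opening: 0.0372
grasp_force: 60.2
t 5.2 pos [ 0.5253 -0.2889  0.2104] ang -75.3 q [-0.18  0.49  0.86  1.72 -0.41  1.12 -0.51] open 0.0372 tilt [-0.002 -0.002 -1.   ]
shift [-53.   85.1   0.4] yaw 0.449
```

```bash
python3 -m creep '[[[-15,24,0],0.12,20],[[-30,48,0],0.24,20],[[-44,70,0],0.35,20],[[-53,85,0],0.45,20],[[-53,85,0],0.45,20],[[-53,85,0],0.45,20],[[-53,85,0],0.45,20]]'; python3 go.py 0.4957 -0.3847 0.028 -101; python3 - <<'E'
from h import *
shot("top","pics/c.png")
E
```

```text
clock: 5.9
tool_pos: [0.498, -0.3828, 0.2112]
ee_rot: [-3.127, 0.289, 0.002]
wrist_force: [-0.1, 1.1, -1.1]
opening: 0.0374
grasp_force: 60.2
t 5.9 pos [ 0.498  -0.3828  0.2112] ang -100.6 q [-0.05  0.58  0.95  1.65 -0.51  1.17 -0.73] open 0.0374 tilt [-0.001 -0.001 -1.   ]
shift [ -1.6   2.5 183.2] yaw 0.008
```

View pics/c.png

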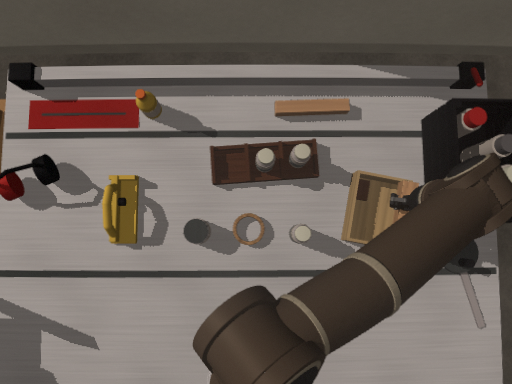

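The first pictures showed the offcut at (230,160) over the left place and the can at (301,233). The side view agreed. This one shows the left place (230,165) empty and the offcut held over the box, its length along the box's long side (about 405,210).

```bash
python3 -m creep '[[[-1,2,40],0,20],[[-1,2,80],0,20],[[-1,2,120],0,20],[[-1,2,150],0,20],[[-1,2,170],0,20],[[-1,2,183],0,20],[[-1,2,183],0,20],[[-1,2,183],0,55],[[-1,2,183],0,55],[[-1,2,183],0,55]]'; python3 -m creep '[[[0,0,0],0,55],[[0,0,-30],0,55],[[0,0,-70],0,55],[[0,0,-110],0,55],[[0,0,-150],0,60],[[0,0,-180],0,80],[[0,0,-180],0,80],[[0,0,-180],0,80]]'; python3 go.py 0.4345 -0.147 0.2 -18.6
```

```text
clock: 6.95
tool_pos: [0.4971, -0.3864, 0.0306]
ee_rot: [3.127, -0.293, 0.003]
wrist_force: [0.3, 0.3, -0.0]
opening: 0.0552
grasp_force: 0.0
clock: 7.75
tool_pos: [0.4966, -0.386, 0.21]
ee_rot: [3.128, -0.293, 0.003]
wrist_force: [-0.4, -0.0, -0.4]
opening: 0.0799
grasp_force: 0.0
t 7.75 pos [ 0.4966 -0.386   0.21  ] ang -100.7 q [-0.05  0.59  0.95  1.66 -0.51  1.17 -0.72] open 0.0799 tilt [ 0.002 -0.    -1.   ]
shift [-105.4 -223.3    9.9] yaw -1.433
```

```bash
python3 -m creep '[[[-11,-23,1],-0.145,80],[[-22,-46,2],-0.29,80],[[-33,-69,3],-0.435,80],[[-44,-92,4],-0.58,80],[[-55,-115,5],-0.725,80],[[-66,-138,6],-0.87,80],[[-77,-161,7],-1.015,80],[[-88,-184,8],-1.16,80],[[-97,-205,9],-1.305,80],[[-105,-223,10],-1.433,80]]'; python3 -m creep '[[[0,0,0],0,83],[[0,0,0],0,83],[[0,0,0],0,83]]';python3 - <<'E'
from h import *
ims=[]
for cam in("top","side"):
    im,w=shot(cam,"pics/d_%s.png"%cam)
    for t in("can_center","offcut_center"):
        for o in env.outline_of(t,cam)[:3]:
            q=w[o["region"]]; q=q[~np.isnan(q[:,0])]
            if len(q)<10: continue
            zt=np.percentile(q[:,2],97); tq=q[q[:,2]>zt-.008]
            r=cv2.minAreaRect((tq[:,:2]*1000).astype(np.float32))
            print(cam,t,round(o["p"],2),np.round(o["bbox"]),zt.round(4),np.round(r[0]),np.round(r[1]),round(r[2],1))
E
python3 go.py 0.4345 -0.147 0.058 -18.6
```

```text
clock: 8.75
tool_pos: [0.4335, -0.1457, 0.1982]
ee_rot: [-2.544, -1.841, 0.002]
wrist_force: [1.0, 0.5, -0.7]
opening: 0.0799
grasp_force: 0.0
clock: 9.05
tool_pos: [0.4346, -0.1482, 0.199]
ee_rot: [2.554, 1.829, -0.001]
wrist_force: [0.1, -0.4, -0.3]
opening: 0.0825
grasp_force: 0.0
top can_center 0.62 [289. 225. 304. 245.] 0.1214 [ 436. -124.] [28. 37.] 89.6
top offcut_center 0.64 [373. 190. 391. 235.] 0.0493 [ 506. -308.] [197. 125.] 81.4
side can_center 0.8 [258. 219. 279. 274.] 0.122 [ 434. -149.] [42. 41.] 77.7
side can_center 0.49 [247. 168. 354. 243.] 0.0399 [534. -75.] [306. 302.] 8.8
side offcut_center 0.62 [344. 276. 398. 325.] 0.0483 [ 493. -388.] [ 40. 127.] 80.3
t 9.35 pos [ 0.4346 -0.1478  0.1992] ang -18.7 q [-0.37  0.18  0.68  2.06 -0.13  0.95  0.05] open 0.0828 tilt [-0. -0. -1.]
shift [  0.7  -0.3 141.2] yaw -0.001
```

View pics/d_side.png

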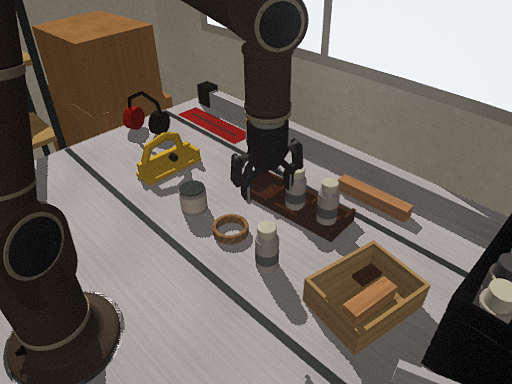

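The side view shows the offcut lying in the box (371,300) and the can undisturbed at (266,245). The fingers are above it.

```bash
python3 -m creep '[[[0,0,30],0,85],[[0,0,60],0,85],[[0,0,90],0,85],[[0,0,120],0,85],[[0,0,138],0,85],[[0,0,146],0,85],[[0,0,146],0,85],[[0,0,146],0,30],[[0,0,146],0,30],[[0,0,146],0,30]]' 50; python3 -m creep '[[[0,0,0],0,30],[[0,0,0],0,30],[[0,0,0],0,30],[[0,0,-10],0,30],[[0,0,-40],0,30],[[0,0,-80],0,30],[[0,0,-120],0,30],[[0,0,-150],0,30],[[0,0,-150],0,30],[[0,0,-150],0,30]]'; python3 - <<'E'
from h import *
for cam in("top","side"):
    im,w=shot(cam,"pics/e_%s.png"%cam)
    m=(w[...,0]>.57)&(w[...,0]<.72)&(w[...,1]>-.22)&(w[...,1]<.13)&(w[...,2]>.02)&(w[...,2]<.045)
    r=cv2.minAreaRect((w[m][:,:2]*1000).astype(np.float32)); print(cam,r)
    v=w.reshape(-1,3)
    c=v[(v[:,2]>.11)&(v[:,2]<.135)&(abs(v[:,0]-.645)<.05)&(v[:,1]<0)&(v[:,1]>-.2)]
    for s in (c[:,1]>-.1,c[:,1]<-.1): print("can",np.round(cv2.minEnclosingCircle((c[s][:,:2]*1000).astype(np.float32)),1) if 0 else cv2.minEnclosingCircle((c[s][:,:2]*1000).astype(np.float32)))
E
python3 go.py 0.637 0.0518 0.2 4
```

```text
clock: 10.35
tool_pos: [0.4353, -0.1474, 0.0545]
ee_rot: [2.551, 1.832, 0.003]
wrist_force: [-0.6, 0.2, 7.2]
opening: 0.0525
grasp_force: 49.6
clock: 11.35
tool_pos: [0.4348, -0.1471, 0.204]
ee_rot: [2.551, 1.833, 0.004]
wrist_force: [-0.7, 0.1, -2.7]
opening: 0.0529
grasp_force: 51.4
top ((646.1244506835938, -46.58604431152344), (111.46623992919922, 310.8511047363281), 3.8908236026763916)
can ((642.7903442382812, -47.46711349487305), 21.396577835083008)
can ((655.7178344726562, -146.3321075439453), 21.582210540771484)
side ((645.5338134765625, -51.19873046875), (116.46646881103516, 310.0655822753906), 3.312215805053711)
can ((643.069580078125, -53.740501403808594), 23.495607376098633)
can ((654.9324340820312, -150.1942138671875), 22.81574821472168)
t 11.45 pos [ 0.4338 -0.147   0.2025] ang -18.6 q [-0.4   0.17  0.71  2.05 -0.14  0.96  0.05] open 0.0526 tilt [-0.    -0.002 -1.   ]
shift [253.2 129.1   2.3] yaw -0.395
```

View pics/e_side.png

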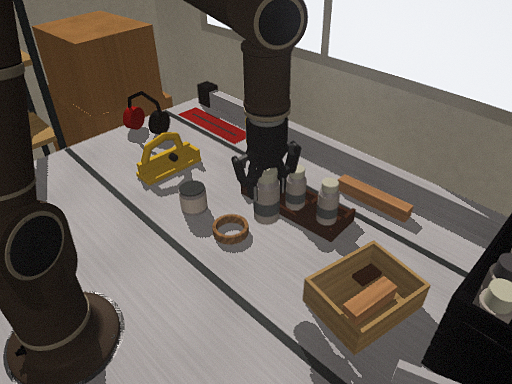

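The can hangs upright in the gripper, its cap at about (266,175). The free place's centre comes out at (0.639, 0.051).

```bash
python3 go.py 0.6387 0.0508 0.2 4; python3 -m creep '[[[32,16,0],-0.05,30],[[64,32,0],-0.1,30],[[96,48,0],-0.15,30],[[128,64,0],-0.2,30],[[160,80,0],-0.25,30],[[192,96,0],-0.3,30],[[224,112,0],-0.35,30],[[254,130,0],-0.395,30],[[254,130,0],-0.395,30],[[254,130,0],-0.395,30]]'; python3 go.py 0.6387 0.0508 0.064 4
```

```text
t 11.45 pos [ 0.4338 -0.147   0.2025] ang -18.6 q [-0.4   0.17  0.71  2.05 -0.14  0.96  0.05] open 0.0526 tilt [-0.    -0.002 -1.   ]
shift [252.8 131.1   2.3] yaw -0.395
clock: 12.45
tool_pos: [0.6381, 0.0519, 0.2008]
ee_rot: [-2.141, -2.297, 0.006]
wrist_force: [-0.5, 0.0, -1.3]
opening: 0.0528
grasp_force: 51.6
t 12.45 pos [0.6381 0.0519 0.2008] ang 4.0 q [-0.51  0.5   0.51  1.62 -0.26  1.1   0.14] open 0.0528 tilt [-0.001 -0.004 -1.   ]
shift [ -1.    1.1 136.8] yaw 0.001
```

```bash
python3 -m creep '[[[-1,1,25],0,30],[[-1,1,50],0,30],[[-1,1,75],0,30],[[-1,1,100],0,30],[[-1,1,115],0,30],[[-1,1,125],0,30],[[-1,1,131],0,30],[[-1,1,135],0,30],[[-1,1,135],0,30]]'; python3 go.py 0.6387 0.0508 0.063 4
```

```text
clock: 13.35
tool_pos: [0.6402, 0.0509, 0.0685]
ee_rot: [2.142, 2.298, 0.001]
wrist_force: [-1.0, -0.1, -1.8]
opening: 0.0528
grasp_force: 51.7
t 13.35 pos [0.6402 0.0509 0.0685] ang 4.0 q [-0.46  0.64  0.44  1.72 -0.35  0.86  0.21] open 0.0528 tilt [ 0.  0. -1.]
shift [ 0.  -1.5  5.5] yaw 0.0
```

```bash
python3 -m creep '[[[0,-1,1],0,30],[[0,-1,2],0,30],[[0,-1,3],0,30],[[0,-1,4],0,30],[[0,-1,4],0,30]]'
```

```text
clock: 13.85
tool_pos: [0.6389, 0.0509, 0.0642]
ee_rot: [-2.142, -2.298, 0.0]
wrist_force: [-1.3, 0.4, -1.6]
opening: 0.0524
grasp_force: 51.7
```

```bash
python3 -m creep '[[[0,0,0.5],0,30],[[0,0,1],0,30],[[0,0,1.5],0,30],[[0,0,1.5],0,30]]'
```

```text
clock: 14.25
tool_pos: [0.639, 0.0508, 0.0627]
ee_rot: [2.142, 2.298, -0.0]
wrist_force: [-0.5, 0.7, -2.5]
opening: 0.0525
grasp_force: 51.7
```

```bash
python3 -m creep '[[[0,0,0.5],0,30],[[0,0,1],0,30],[[0,0,1.5],0,30],[[0,0,1.5],0,30]]'
```

```text
clock: 14.65
tool_pos: [0.6391, 0.0508, 0.0626]
ee_rot: [-2.142, -2.298, -0.001]
wrist_force: [-4.3, -0.2, 10.5]
opening: 0.0527
grasp_force: 52.6
```

Contact with the floor. Release, rise and check.

```bash
python3 -m creep '[[[0,0,-1],0,60],[[0,0,-1],0,70],[[0,0,-1],0,82],[[0,0,-1],0,82],[[0,0,-1],0,82],[[0,0,-1],0,82]]'; python3 -m creep '[[[0,0,-20],0,82],[[0,0,-50],0,82],[[0,0,-90],0,82],[[0,0,-130],0,82],[[0,0,-130],0,82],[[40,-40,-150],0,82],[[80,-80,-150],0,82],[[110,-110,-150],0,82],[[110,-140,-150],0,82],[[110,-140,-150],0,82]]'; python3 - <<'E'
from h import *
for cam in("top","side"):
    im,w=shot(cam,"pics/f_%s.png"%cam); v=w.reshape(-1,3)
    for nm,z0,z1 in(("cap",.115,.14),("wall",.05,.09)):
        c=v[(v[:,2]>z0)&(v[:,2]<z1)&(abs(v[:,0]-.639)<.05)&(abs(v[:,1]-.051)<.045)]
        if len(c)>5: print(cam,nm,len(c),cv2.minEnclosingCircle((c[:,:2]*1000).astype(np.float32)),np.percentile(c[:,2],97))
print(env.get_state()["wrist_force"])
E
```

```text
clock: 15.25
tool_pos: [0.639, 0.0508, 0.0622]
ee_rot: [-2.142, -2.298, 0.0]
wrist_force: [-0.2, -1.0, -0.1]
opening: 0.082
grasp_force: 0.0
clock: 16.25
tool_pos: [0.4869, 0.1524, 0.2115]
ee_rot: [-2.135, -2.3, 0.003]
wrist_force: [0.3, -0.7, -0.3]
opening: 0.082
grasp_force: 0.0
top cap 207 ((638.3380737304688, 53.529788970947266), 21.261354446411133) 0.13091526895766661
top wall 47 ((635.2459106445312, 52.34895324707031), 26.357345581054688) 0.08886375213776856
side cap 162 ((638.7172241210938, 50.528865814208984), 23.23948097229004) 0.13100906514451588
side wall 241 ((636.4177856445312, 47.72963333129883), 27.157543182373047) 0.08892173054160477
[ 0.72495032 -1.19027561  0.20169551]
```

View pics/f_side.png

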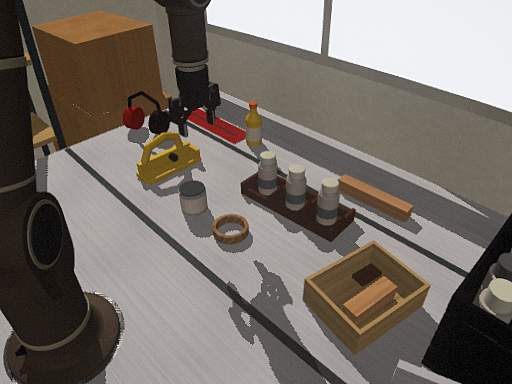

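View pics/f_top.png

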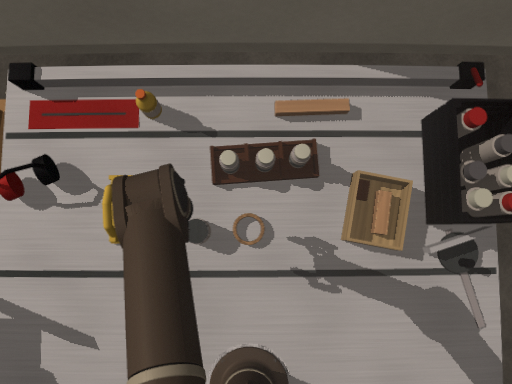

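Both views show the can upright in the left place (side 267,172; top 229,160), its cap centre at (0.638, 0.052) and top at 0.13 m. The offcut is flat in the box (top 383,212), and the gripper is clear.

```bash
python3 -c "
from bench import env
print(env.close_job())"
```

```text
the job is handed in; nothing more can be done
None
```

The offcut is in the scrap box, the spray can stands upright in the rack's free place and has been released, and the job was handed in after about 16 s of robot time; no verdict came back.

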